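Stack the dough divider's spindle and lock it with its bayonet cap

TASK

Put the washed dough-divider spindle back together: slide the blue spacer down the shaft onto the bearing, then the brass washer onto the spacer, and then fit the red cap over the yellow cross-bar at the shaft's top, press it down gently against the bearing's spring and turn it about a quarter turn, so that when you let go the cross-bar keeps it locked down. The cross-bar may stand a little askew, so feel for the slot instead of forcing it (the unit and its parts must never be loaded with more than about 30 N), and leave everything else on the bench where it is.

Things in the scene. Friction and masses are not known exactly. Their poses are not given: they have to be found in the camera images.
- housing: The spindle unit, fixed to the bench: a grey block 100 x 84 mm on a dark base plate 130 x 100 mm (x by y), top face 50 mm above the bench. Origin: centre of its underside; z up along the axis of the upright steel shaft. Bearing, spring, shaft and cross-bar belong to it. It and the parts on it are spoiled by loads over 35 N.
- seat (a point): Point on the shaft's axis, 84 mm above the bench, level with the bearing's top face at rest. The bearing is a steel ring, 48 mm across, round the shaft on a coil spring. Spacer and washer on it bring the stack's top to 112 mm.
- shaft_end (a point): Point on the axis at the end of the thick part of the shaft, 114 mm above the bench. The shaft is round, 26 mm across, its rim bevelled. From here a neck 10 mm across rises 14 mm to the cross-bar.
- bar_top (a point): Top centre of the yellow cross-bar, 139 mm above the bench: 24 mm long, 8 mm wide, underside at 128 mm, rounded on top; it stands within the shaft's outline, so rings pass over it. Its length lies within 0.4 rad (23 deg) either way of the spindle unit's x axis; the exact angle is NOT measured (this point's axes are those of the unit), differs each time and cannot be turned.
- bearing (a joint): How far the bearing is pressed down on its spring, in m: 0 at rest, stop at 0.009. With the stack on it the spring gives from about 4 N of push and takes 2 N more per mm, about 22 N at the stop. It reads about 0.004 when the cap is locked under the cross-bar, 0 when the cap merely lies in place.
- spacer: Blue plastic ring, 44 mm outside, 29 mm bore, 20 mm high, lying flat. Origin: centre of its underside, z up along the bore.
- washer: Thick brass washer, 50 mm outside, 29 mm bore, 8 mm high, lying flat. Origin: centre of its underside, z up. It is the smaller, yellow one of the two washers on the bench.
- cap: Red square bayonet cap, 46 x 46 mm, 20 mm high, lying right way up. Origin: centre of its underside, z up. Its top 8 mm is a plate with a slot through it, 28 mm along its x axis, 13 mm wide along y; below is a round recess 29 mm across, 12 mm deep, for the shaft's end.
- cap_slot (a point): Centre of the cap's slot on its top face, 20 mm above the cap's underside, axes as the cap's. Slot over the cross-bar to about 0.15 rad: the cap drops until its underside lies on the washer, at 112 mm. Askew: it stops on the cross-bar, underside at 127 mm. Pressed down over 4 mm from the washer (12 N or more) its plate clears the cross-bar and it can turn either way; let go it rises to the bar.
- old_washer: Bystander: large dark worn steel washer, 68 mm outside, 6 mm high. Origin: centre of its underside.
- old_collar: Bystander: small white collar, 34 mm outside, 30 mm high. Origin: centre of its underside.
- wrench: Bystander: open-ended wrench, 180 mm long, lying. Origin about its middle.
- scraper: Bystander: dough scraper with wooden grip 125 mm wide and a 110 mm steel blade. Origin under the grip's centre.
- rolling_pin: Bystander: wooden rolling pin, 440 mm long, 56 mm thick. Origin under its middle, x along it.
- bowl: Bystander: steel bowl, 140 mm across, 60 mm high. Origin: centre of its underside.
Not all that is in view belongs to the job. Leave any orange or turquoise look-alike of the spacer alone.

How it is judged:
By the outcome, as a careful person would: the job done as asked, in the order asked, and still so for the second after the job is handed in, with the robot touching nothing.
It also fails if it takes over 72 s, if anything falls off the work surface, if the arm or the gripper's body presses on something with over 40 N, if the wrist force passes 120 N, or if a joint passes its speed limit or range.

ROBOT

A 7-joint arm with a two-finger parallel gripper is mounted at the origin on the work surface. World frame = base frame: x ahead of the robot, y to its left, z up, the work surface at z = 0. Lengths are in mm, angles in rad, forces in N, time in s.
With the tool pointing down it reaches from about 400 to 850 mm from the base axis. Payload 4.5 kg.
Tool frame: the origin (TCP) lies midway between the tips of the shut fingers; the grasp point (between the pads) lies 19 mm behind it; z points along the fingers, y is the line along which they close (so a half turn about z gives the same grasp; the last joint's range is limited). The gripper opens to 85 mm and grips with 20 to 120 N. Pads are 22 mm wide; open, the fingers measure 114 mm over their backs; the gripper's body (76 mm by 85 mm) begins 54 mm behind the grasp point. The pads swing forward as they close: fully open they stand 13 mm farther back than shut.
Start: joints at [1.345, 0.689, -0.195, 1.565, 0.157, 0.902, -0.215], TCP at [160.583, -604.042, 231.317] pointing down, gripper open.
Joint ranges: [-3.01, 3.01], [-0.46, 2.08], [-1.47, 1.51], [0.13, 2.56], [-1, 4.14], [0.04, 2.09], [-2.66, 2.66]. Speed limits (rad/s): [2.57, 2.57, 3.14, 3.14, 3.14, 3.14, 3.14].

INTERFACE

Orientations are given as a rotation vector (axis times angle).
In Python, from workcell import ctrl gives the robot as it stands.
- The arm moves only by the shell command python3 -m crank 'ROWS' [FORCE]. ROWS is JSON, a list that holds one entry, the list of rows, each a list of 7 numbers: the shift along the tool's x, y, z in m, then the turn, a rotation vector about the tool's x, y, z in rad, then the closure in counts, from 0 (fully open) to 255 (shut). In form: [[[tx, ty, tz, wx, wy, wz, gripper], ...]]. A call has 1 to 8 rows; each row is the pose to reach, as a shift and turn from the pose commanded when the call began, along the tool's axes at that moment; what a row does not reach only later rows make up. A row lasts 1/12 s, in which the tool goes at most 41.7 mm and 7.16 degrees, less where a joint would pass 70% of its speed; a pose out of reach is approached as far as the arm can. A call with a gripper value outside its range is refused whole. The fingers move at their own pace and stop on an object; FORCE is the grip in N (left out, the last holds). Time passes only in rows, so rows that repeat a pose let the fingers close. It gives the time, the measured TCP pose, the force, the opening and the grip force at its end, in the units of the state.
- ctrl.sense(): the state, without advancing time (a new reading comes with each control period).
- ctrl.snapshot(name): name is "scene" or "top" or "wrist"; returns (picture, depth): 480x640x3 uint8, blue, green, red; 480x640 float32, mm along the optical axis (not along the pixel's ray), 0 where there is no reading.
- ctrl.calibration(name): a dict with "fx", "fy", "cx", "cy" (pixels), "R" (3x3) and "t" (3): a world point X has camera coordinates R X + t; the wrist camera has in their place "hand_eye" (4x4, takes a point from camera to tool coordinates, whose origin is the TCP and whose axes are the flange's). Camera axes: x right, y down, z forward; pixel columns grow to the right and rows downward; lengths in mm; the calibration is good to about 2 mm. A picture is of the moment at which its call begins: read the wrist's pose just before it. calibration takes no time and is no camera call.
- ctrl.job_done(): hands the job in; it is judged then, once.
Trained networks look in the newest picture that a camera, given by its name, has taken for a name from the list of things; names that differ only in an ending like _2 or _b are one class to them, and where a whole thing is asked for, a point or a joint stands for the part that bears it (a point fixed in the world has none). Each returns a list of dicts, best first, with "conf" (0 to 1); they miss things now and then, are a little off and sometimes report something else, mostly with a low value. They report only what shows in the picture. A call takes as long as a camera call. They do not tell look-alikes from the thing itself.
- ctrl.trace(thing, camera): "mask" (480x640 bool, what is visible of it) and "location" ([row, column] in pixels, amid what is visible of it).
The state is a dict: "time_s": time; "qpos": joint angles; "qvel": joint speeds; "joint_efforts": joint torques, N m; "eef_pos": TCP position; "eef_rot": TCP orientation; "force": force on the tool from outside, world axes, zero at the start; "wrist_torque": the same for the moment, N m; "opening": finger opening in mm; "grasp_force": force on a finger pad.
Only numpy, scipy, OpenCV 4.12 (cv2) and the standard library are available. Lean on these libraries where they do the work, as an engineer would, in place of code of your own. Each camera call takes 0.05 s, during which the arm holds its last target. There are 200 camera calls.

## Working session

There is one attempt and no reset: what is moved stays moved. The work goes in short steps, Python scripts to look and compute and a shell command to move; the robot and the scene stay as the last step left them, time stands still between calls to the robot, and variables do not carry over. Pictures are saved under pics/ and viewed, at most 10 in all, crops included, and the job is handed in when it is done.

```bash
ls; mkdir -p pics; cat > h.py <<'E'
import numpy as np, cv2
from scipy.spatial.transform import Rotation as Ro
from workcell import ctrl
def cam(n):
    s=ctrl.sense(); im,d=ctrl.snapshot(n); c=ctrl.calibration(n)
    if 'hand_eye' in c:
        H=np.array(c['hand_eye']); T=np.eye(4); T[:3,:3]=Ro.from_rotvec(s['eef_rot']).as_matrix(); T[:3,3]=s['eef_pos']; M=T@H
    else:
        M=np.eye(4); R=np.array(c['R']); M[:3,:3]=R.T; M[:3,3]=-R.T@np.array(c['t'])
    v,u=np.mgrid[:480,:640]
    P=np.stack([(u-c['cx'])/c['fx']*d,(v-c['cy'])/c['fy']*d,d],-1)@M[:3,:3].T+M[:3,3]
    P[d==0]=np.nan
    return im,d,P
E
python3 - <<'E'
from h import *
s=ctrl.sense(); print({k:np.round(v,3).tolist() for k,v in s.items()})
for n in ('top','scene'):
    im,d,P=cam(n); cv2.imwrite(f'pics/{n}0.png',im)
    for t in ('housing','spacer','washer','cap','old_washer','old_collar'):
        for r in ctrl.trace(t,n)[:3]:
            m=r['mask']&~np.isnan(P[...,0]); q=P[m]; 
            if len(q)==0: continue
            zt=np.percentile(q[:,2],95); top=q[q[:,2]>zt-5]
            print(n,t,round(r['conf'],2),np.round(r['location']),m.sum(),'top',np.round((top.min(0)+top.max(0))/2,1),np.round(np.ptp(top,axis=0),0),round(zt))
E
```

```text
pics
{'time_s': 0.0, 'qpos': [1.345, 0.69, -0.194, 1.566, 0.157, 0.903, -0.215], 'qvel': [0.001, -0.001, 0.001, 0.001, -0.001, -0.0, 0.0], 'joint_efforts': [-0.0, -53.962, -1.267, -15.855, 0.009, 0.009, 0.0], 'eef_pos': [160.328, -603.406, 230.48], 'eef_rot': [-3.113, -0.407, 0.001], 'force': [0.359, -0.436, -0.627], 'wrist_torque': [-0.018, -0.062, 0.035], 'grasp_force': 0.0, 'opening': 85.51}
top housing 0.82 [288. 301.] 2208 top [510.5  21.1 115.8] [38. 37. 55.] 93
top spacer 0.68 [316. 420.] 123 top [ 447.8 -257.5   23.9] [38. 41.  8.] 25
top spacer 0.59 [285. 300.] 187 top [507.7  18.9  88.2] [44. 42. 10.] 88
top spacer 0.51 [354. 426.] 98 top [ 362.1 -273.9   22.1] [31. 41.  7.] 24
top washer 0.79 [235. 218.] 208 top [636.7 240.2  13.3] [46. 47. 11.] 13
top washer 0.43 [255. 410.] 345 top [ 615.8 -235.9   11.5] [61. 64. 10.] 11
top cap 0.84 [300. 215.] 353 top [472.6 232.3  23.7] [52. 52.  7.] 25
top old_washer 0.82 [246. 399.] 366 top [ 618.1 -234.6   11.4] [65. 62. 10.] 11
top old_washer 0.5 [290. 302.] 2156 top [509.   18.4 120.5] [25. 23. 46.] 100
top old_collar 0.64 [196. 
[... 292 characters left out ...]
spacer 0.66 [204. 277.] 166 top [ 366.  -272.9   21.5] [43. 42.  8.] 23
scene spacer 0.64 [215. 239.] 188 top [ 450.8 -347.1   21.4] [41. 40.  7.] 23
scene washer 0.51 [332. 422.] 260 top [637.3 241.    9.4] [50. 47.  7.] 11
scene cap 0.9 [278. 441.] 384 top [474.2 233.8  21.4] [53. 52.  7.] 23
scene cap 0.27 [311. 268.] 251 top [ 737.4 -101.1   31.4] [34. 33.  8.] 32
scene old_washer 0.6 [259. 244.] 254 top [ 618.8 -233.4    8. ] [66. 66.  6.] 10
scene old_collar 0.69 [312. 268.] 246 top [ 737.4 -101.1   31.4] [34. 33.  8.] 32
scene old_collar 0.47 [260. 354.] 2033 top [510.2  20.5 124.5] [23. 24. 35.] 111
scene old_collar 0.26 [215. 187.] 2159 top [ 508.5 -478.4   56.5] [260.  50.   8.] 58
```

```bash
python3 - <<'E'
import cv2,numpy as np
a=cv2.imread('pics/scene0.png');b=cv2.imread('pics/top0.png')
A=cv2.resize(a[150:400,150:550],(800,500)) 
B=b[170:400,170:470]
cv2.imwrite('pics/s1.png',A); cv2.imwrite('pics/t1.png',cv2.resize(B,(780,598),interpolation=cv2.INTER_CUBIC))
E
```

```text
(no output)
```

View pics/s1.png

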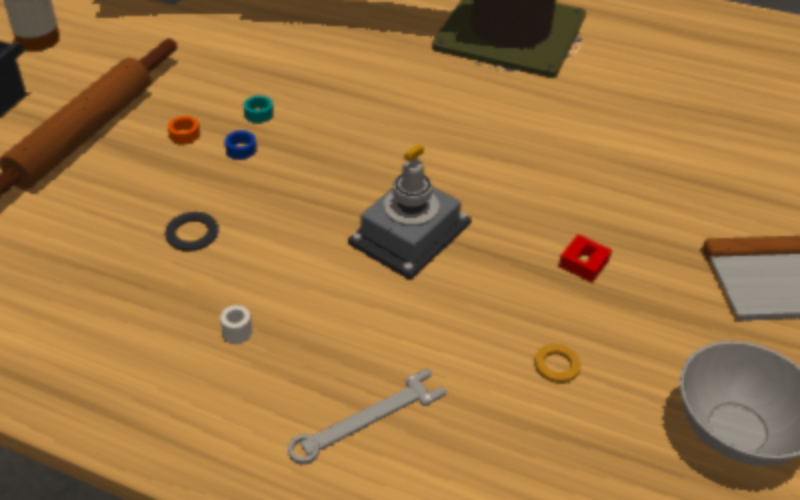

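View pics/t1.png

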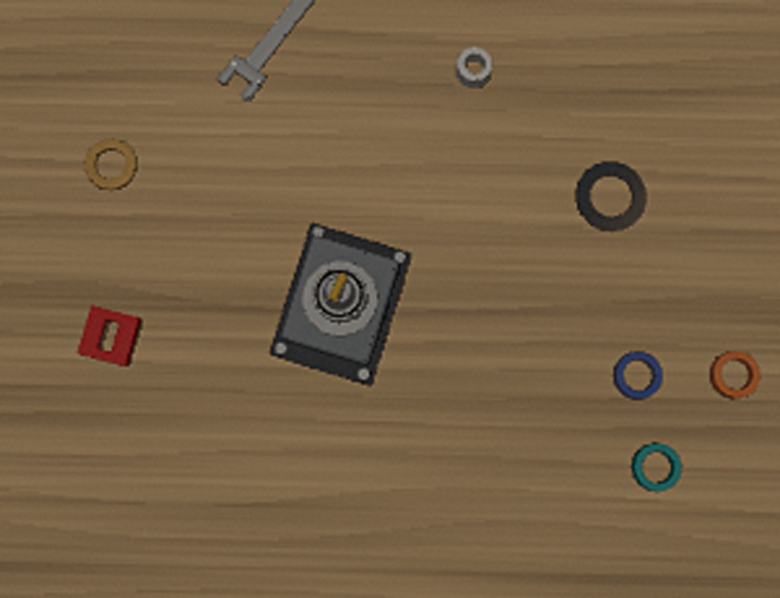

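The blue spacer is at top-camera pixel (col 415, row 314). Its look-alikes are the turquoise ring at (422, 350) and the orange one at (452, 314). The brass washer is at (212, 233) and the dark old washer at (405, 246). The red cap is at (212, 299), with the spindle at about (300, 282). I'll check the blue choice by colour in a close wrist crop.

```bash
cat >> h.py <<'E'
def plan(x,y,z,yaw):
    "target TCP; yaw = world heading of tool y axis (mod pi), tool down. prints shift(m)/turn for rows"
    s=ctrl.sense(); R0=Ro.from_rotvec(s['eef_rot']); p=np.array(s['eef_pos'])
    best=None
    for k in (-1,0,1,2):
        a=yaw+k*np.pi; ty=np.array([np.cos(a),np.sin(a),0]); tz=np.array([0,0,-1.]); tx=np.cross(ty,tz)
        w=(R0.inv()*Ro.from_matrix(np.stack([tx,ty,tz],1))).as_rotvec()
        if best is None or np.linalg.norm(w)<np.linalg.norm(best)-1e-6: best=w
    print('shift',np.round(R0.inv().apply(np.array([x,y,z])-p)/1000,4),'turn',np.round(best,3),'q7',round(s['qpos'][6],2))
def st():
    s=ctrl.sense(); R=Ro.from_rotvec(s['eef_rot']).as_matrix()
    print('t',round(s['time_s'],2),'pos',np.round(s['eef_pos'],1),'ty',round(float(np.arctan2(R[1,1],R[0,1])),3),'tz',np.round(R[:,2],3),'F',np.round(s['force'],1),'T',np.round(s['wrist_torque'],2),'open',round(s['opening'],1),'grip',round(s['grasp_force'],1))
HUE={'spacer':((105,100,40),(130,255,255)),'washer':((18,110,60),(32,255,255)),'cap':((0,150,60),(6,255,255)),'turq':((80,100,40),(98,255,255)),'orange':((7,180,80),(14,255,255))}
def seg(im,P,what,zmin,zmax,near=None,rad=60):
    hsv=cv2.cvtColor(im,cv2.COLOR_BGR2HSV); m=cv2.inRange(hsv,*HUE[what])>0
    with np.errstate(invalid='ignore'):
        m&=(P[...,2]>zmin)&(P[...,2]<zmax)
        if near is not None: m&=np.hypot(P[...,0]-near[0],P[...,1]-near[1])<rad
    return m
def circ(q):
    (c,r)=cv2.minEnclosingCircle(q[:,:2].astype(np.float32)); return np.round(c,1),round(r,1)
E
python3 - <<'E'
from h import *
print(np.round(ctrl.calibration('wrist')['hand_eye'],3).tolist(), ctrl.calibration('wrist')['fx'])
for n in ('top','scene'):
    im,d,P=cam(n)
    for w,near,z in (('spacer',(449,-258),20),('turq',(366,-273),20),('orange',(451,-347),20),('washer',(637,240),8),('cap',(473,233),20)):
        m=seg(im,P,w,z-6,z+10,near); q=P[m]
        if len(q): 
            print(n,w,len(q),circ(q),np.round(np.median(q,0),1)); 
            if w=='cap': print(cv2.minAreaRect(q[:,:2].astype(np.float32)))
    dk=(P[...,2]>3)&(P[...,2]<70)&(np.hypot(P[...,0]-510,P[...,1]-20)<100)
    print(n,'plate',cv2.minAreaRect(P[dk][:,:2].astype(np.float32)))
    r=(P[...,2]>100)&(np.hypot(P[...,0]-510,P[...,1]-20)<40); print(n,'shaft',len(P[r]),circ(P[r]))
plan(449,-258,170,1.57)
plan(449,-258,170,1.57-0.3)
E
```

```text
[[-0.0, -0.952, -0.305, 77.504], [1.0, -0.0, 0.0, 0.482], [-0.0, -0.305, 0.952, -143.379], [0.0, 0.0, 0.0, 1.0]] 335.88933060617416
top spacer 111 (array([ 448.7, -257.1]), 21.0) [ 446.2 -257.1   20. ]
top turq 133 (array([ 365.1, -273.9]), 21.2) [ 365.1 -273.1   19.6]
top orange 122 (array([ 451.1, -348.2]), 21.2) [ 451.1 -348.8   19.3]
top washer 177 (array([619.3, 245.5]), 53.7) [636.7 241.4   8.2]
top cap 276 (array([474.5, 232.4]), 32.2) [472.8 234.2  19.8]
((473.54351806640625, 232.13336181640625), (47.6879768371582, 46.2413444519043), 75.78191375732422)
top plate ((510.14215087890625, 18.647186279296875), (194.57598876953125, 197.3999786376953), 53.210289001464844)
top shaft 107 (array([509.4,  18.1]), 13.0)
scene spacer 97 (array([ 448.2, -257. ]), 23.3) [ 450.3 -255.8   19.7]
scene turq 94 (array([ 365.3, -273.8]), 22.6) [ 369.  -274.    19.8]
scene orange 112 (array([ 449.8, -347.7]), 24.4) [ 451.6 -346.2   19.9]
scene washer 243 (array([641.6, 247.8]), 50.4) [638.4 241.4   8.5]
scene cap 268 (array([472.6, 233. ]), 31.4) [476.5 232.9  20.9]
((473.8966979980469, 232.98553466796875), (46.65292739868164, 48.27528762817383), 77.51524353027344)
scene plate ((515.5836181640625, 21.7911376953125), (183.78387451171875, 192.3155059814453), 18.19857406616211)
scene shaft 145 (array([510.8,  20.1]), 13.6)
shift [ 0.3677 -0.2604  0.0613] turn [ 0.    -0.     0.261] q7 -0.22
shift [ 0.3677 -0.2604  0.0613] turn [ 0.    -0.     0.561] q7 -0.22
```

```bash
python3 -m crank '[[[0.368,-0.26,0.05,0,0,0.261,0],[0.368,-0.26,0.05,0,0,0.261,0],[0.368,-0.26,0.06,0,0,0.261,0],[0.368,-0.26,0.06,0,0,0.261,0],[0.368,-0.26,0.1,0,0,0.261,0],[0.368,-0.26,0.105,0,0,0.261,0],[0.368,-0.26,0.105,0,0,0.261,0],[0.368,-0.26,0.105,0,0,0.261,0]]]' 25; python3 -c "
from h import *
plan(449,-258,125,1.57)"
```

```text
time_s: 1.47
eef_pos: [370.3, -353.1, 163.6]
eef_rot: [3.141, -0.002, 0.002]
force: [0.5, 0.2, 0.2]
opening: 85.6
grasp_force: 0.0
shift [ 0.0785 -0.0952  0.0386] turn [ 0.001 -0.001 -0.001] q7 -0.98
```

```bash
python3 -m crank '[[[0.076,-0.092,0.037,0,0,0,0],[0.076,-0.092,0.037,0,0,0,0],[0.076,-0.092,0.037,0,0,0,0],[0.076,-0.092,0.037,0,0,0,0],[0.076,-0.092,0.037,0,0,0,0],[0.076,-0.092,0.037,0,0,0,0]]]' 25; python3 -c "
from h import *
im,d,P=cam('wrist'); cv2.imwrite('pics/w1.png',im)
m=seg(im,P,'spacer',14,26,(449,-258)); q=P[m]; print(len(q),circ(q),np.median(q[:,2]))
c,r=circ(q); print(np.round(circ(q[np.abs(q[:,2]-np.median(q[:,2]))<2]),1) if 0 else '')
st(); plan(c[0],c[1],3,1.57)"
```

```text
time_s: 1.97
eef_pos: [445.2, -262.7, 126.8]
eef_rot: [3.141, -0.001, -0.001]
force: [0.5, 0.0, -0.1]
opening: 85.3
grasp_force: 0.0
1335 (array([ 447.7, -258.6]), 21.6) 20.539950263072484

t 2.02 pos [ 444.5 -263.7  127. ] ty -1.574 tz [-0.    -0.001 -1.   ] F [-0.6 -0.1  0.7] T [ 0.01 -0.    0.01] open 85.5 grip 0.0
shift [ 0.0032 -0.0052  0.124 ] turn [ 0.001  0.    -0.002] q7 -1.17
```

View pics/w1.png

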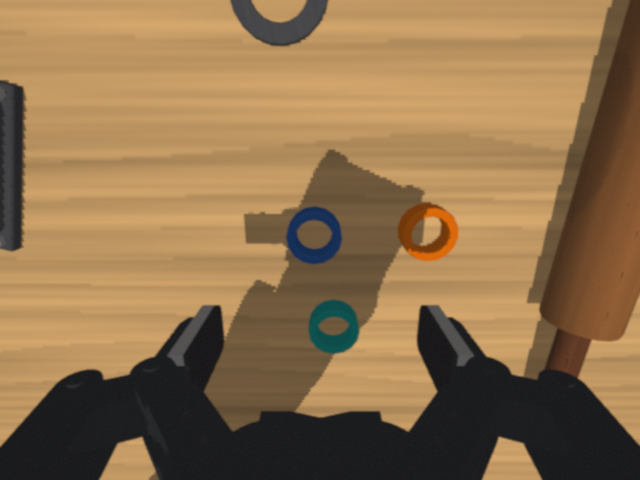

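The wrist view confirms the choice: blue ring at (314, 235), orange at (428, 232), turquoise at (333, 326), and the open fingers clear both neighbours. Going down to grasp.

```bash
python3 -m crank '[[[0.003,-0.005,0.04,0,0,0,0],[0.003,-0.005,0.08,0,0,0,0],[0.003,-0.005,0.11,0,0,0,0],[0.003,-0.005,0.124,0,0,0,0],[0.003,-0.005,0.124,0,0,0,0],[0.003,-0.005,0.124,0,0,0,0],[0.003,-0.005,0.124,0,0,0,150],[0.003,-0.005,0.124,0,0,0,150]]]' 25;python3 -m crank '[[[0,0,0,0,0,0,200],[0,0,0,0,0,0,200],[0,0,0,0,0,0,200],[0,0,0,0,0,0,200],[0,0,0,0,0,0,200]]]' 25; python3 -c "
from h import *
st()"
```

```text
time_s: 2.68
eef_pos: [448.9, -258.7, 4.3]
eef_rot: [3.14, -0.004, 0.004]
force: [0.2, 0.7, 0.5]
opening: 64.1
grasp_force: 0.0
time_s: 3.1
eef_pos: [448.9, -258.1, 4.2]
eef_rot: [3.14, -0.002, 0.003]
force: [-0.5, 0.4, 8.5]
opening: 43.1
grasp_force: 24.4
t 3.1 pos [ 448.9 -258.1    4.2] ty -1.572 tz [ 0.002 -0.001 -1.   ] F [-0.5  0.4  8.5] T [0.01 0.17 0.03] open 43.1 grip 24.4
```

```bash
python3 -m crank '[[[0,0,-0.03,0,0,0,200],[0,0,-0.07,0,0,0,200],[0,-0.02,-0.11,0,0,0,200],[-0.009,-0.06,-0.14,0,0,0,200],[-0.009,-0.1,-0.17,0,0,0,200],[-0.009,-0.14,-0.186,0,0,0,200],[-0.009,-0.18,-0.186,0,0,0,200],[-0.009,-0.22,-0.186,0,0,0,200]]]' 25;python3 -m crank '[[[0,-0.04,0,0,0,0,200],[0,-0.057,0,0,0,0,200],[0,-0.057,0,0,0,0,200],[0,-0.057,0,0,0,0,200],[0,-0.057,0,0,0,0,200]]]' 25; python3 -c "
from h import *
im,d,P=cam('wrist'); cv2.imwrite('pics/w2.png',im); st()
near=np.hypot(P[...,0]-510,P[...,1]-20)
b=(P[...,2]>124)&(P[...,2]<145)&(near<40)
hsv=cv2.cvtColor(im,cv2.COLOR_BGR2HSV); yb=b&(hsv[...,1]>110)
q=P[yb]; print('bar',len(q),circ(q),np.percentile(q[:,2],[5,50,95])); (c,wh,a)=cv2.minAreaRect(q[:,:2].astype(np.float32)); print(c,wh,a); 
u,s,v=np.linalg.svd(q[:,:2]-q[:,:2].mean(0),full_matrices=False); print('bar dir',np.arctan(v[0,1]/v[0,0]))
for z0,z1 in ((109,117),(80,88),(45,53)):
    r=(P[...,2]>z0)&(P[...,2]<z1)&(near<75); q=P[r]; print(z0,len(q),circ(q),np.median(q[:,2]), cv2.minAreaRect(q[:,:2].astype(np.float32)))
"
```

```text
time_s: 3.77
eef_pos: [440.2, -52.2, 190.2]
eef_rot: [3.141, -0.004, 0.007]
force: [0.6, 0.5, -1.2]
opening: 43.1
grasp_force: 26.0
time_s: 4.18
eef_pos: [439.4, 2.5, 188.3]
eef_rot: [3.141, -0.004, 0.001]
force: [0.7, -0.3, -1.0]
opening: 42.7
grasp_force: 26.0
t 4.23 pos [439.5   2.  188.2] ty -1.574 tz [ 0.    -0.001 -1.   ] F [ 0.3 -0.7 -0.3] T [0.01 0.04 0.  ] open 43.0 grip 26.0
bar 628 (array([508.4,  18.6]), 12.4) [135.74441409 138.84537909 140.43980397]
(508.3797912597656, 18.830303192138672) (8.110532760620117, 24.050411224365234) 65.55718994140625
bar dir -0.4304077935740563
109 707 (array([508.5,  18.7]), 12.8) 114.25057116796125 ((509.0989074707031, 18.412092208862305), (25.310104370117188, 23.738948822021484), 57.326263427734375)
80 2096 (array([508.4,  18.7]), 23.9) 84.81896258679272 ((508.5564880371094, 18.819950103759766), (47.40058135986328, 46.913299560546875), 50.809593200683594)
45 8774 (array([508.3,  18.7]), 62.4) 47.05649626846278 ((508.6005554199219, 18.534210205078125), (82.3935546875, 98.7446517944336), 74.01505279541016)
```

View pics/w2.png

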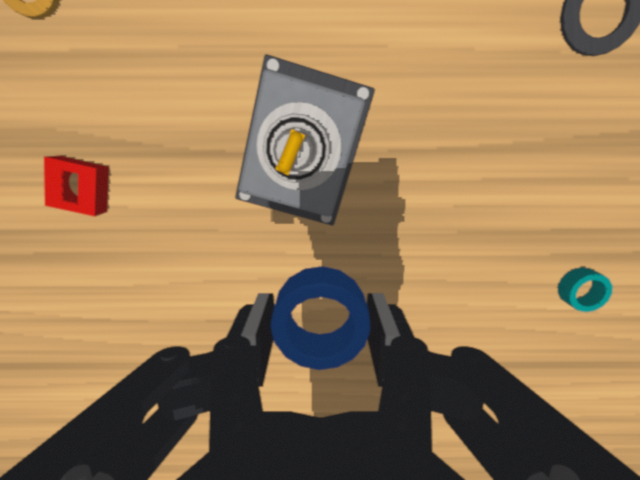

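Bar, shaft rim and bearing all agree on an axis at (508.4, 18.7), and the bar's direction is −0.43 rad. Next I'll measure the held ring with the same camera.

```bash
cat >> h.py <<'E'
def held(what,ztop,rad=45,save=None):
    "centre of the held part's top face, world, as the wrist camera sees it; ztop = expected height of top face"
    s=ctrl.sense(); im,d,P=cam('wrist')
    if save: cv2.imwrite(save,im)
    m=seg(im,P,what,ztop-4,ztop+4,s['eef_pos'],rad); q=P[m]; c=circ(q)
    print(what,len(q),c,'z',np.round(np.percentile(q[:,2],[5,50,95]),1),'minus TCP',np.round(np.array(c[0])-s['eef_pos'][:2],1)); return q
E
python3 -c "
from h import *
q=held('spacer',204); q=held('spacer',204); st()"
```

```text
spacer 4262 (array([438.1,   1.7]), 22.4) z [201.2 204.3 205.4] minus TCP [-1.4 -0.3]
spacer 4263 (array([438. ,   1.6]), 22.5) z [201.1 204.3 205.3] minus TCP [-1.5 -0.3]
t 4.33 pos [439.5   1.9 188. ] ty -1.575 tz [ 0.    -0.001 -1.   ] F [ 0.5  0.1 -0.4] T [ 0.05 -0.03  0.01] open 43.1 grip 26.0
```

```bash
python3 -m crank '[[[0.035,-0.009,0,0,0,0,200],[0.0703,-0.017,0,0,0,0,200],[0.0703,-0.017,0.01,0,0,0,200],[0.0703,-0.017,0.035,0,0,0,200],[0.0703,-0.017,0.035,0,0,0,200],[0.0703,-0.017,0.035,0,0,0,200]]]' 25; python3 -c "
from h import *
q=held('spacer',169); st()"
```

```text
time_s: 4.83
eef_pos: [508.5, 19.2, 152.2]
eef_rot: [3.141, -0.005, -0.006]
force: [-0.2, 0.1, -0.2]
opening: 43.0
grasp_force: 26.0
spacer 4090 (array([507.6,  18.9]), 22.3) z [166.1 168.3 169.4] minus TCP [-0.9 -0.3]
t 4.88 pos [509.3  19.4 153. ] ty -1.574 tz [-0.001 -0.001 -1.   ] F [-0.1  0.   0.1] T [-0.04  0.02 -0.  ] open 43.0 grip 26.0
```

```bash
python3 -m crank '[[[0.0005,0,0.012,0,0,0,200],[0.0005,0,0.025,0,0,0,200],[0.0005,0,0.03,0,0,0,200],[0.0005,0,0.033,0,0,0,200],[0.0005,0,0.036,0,0,0,200],[0.0005,0,0.039,0,0,0,200],[0.0005,0,0.041,0,0,0,200]]]' 25; python3 -c "
from h import *
st()"
```

```text
time_s: 5.47
eef_pos: [510.7, 20.4, 112.2]
eef_rot: [3.142, -0.002, 0.001]
force: [-0.1, 0.1, -1.6]
opening: 43.1
grasp_force: 26.0
t 5.47 pos [510.7  20.4 112.2] ty -1.572 tz [ 0.001 -0.    -1.   ] F [-0.1  0.1 -1.6] T [ 0.01 -0.   -0.02] open 43.1 grip 26.0
```

```bash
python3 -m crank '[[[0,0,0.004,0,0,0,200],[0,0,0.008,0,0,0,200],[0,0,0.012,0,0,0,200],[0,0,0.016,0,0,0,200],[0,0,0.019,0,0,0,200],[0,0,0.021,0,0,0,200],[0,0,0.021,0,0,0,200]]]' 25; python3 -c "
from h import *
st()"
```

```text
time_s: 6.05
eef_pos: [510.1, 20.4, 90.4]
eef_rot: [3.141, -0.002, -0.001]
force: [-1.1, -0.9, -1.0]
opening: 43.0
grasp_force: 26.0
t 6.05 pos [510.1  20.4  90.4] ty -1.572 tz [-0.001 -0.    -1.   ] F [-1.1 -0.9 -1. ] T [0.02 0.02 0.04] open 43.0 grip 26.0
```

```bash
python3 -m crank '[[[0,0,0.0015,0,0,0,200],[0,0,0.0015,0,0,0,200],[0,0,0.0015,0,0,0,80],[0,0,0.0015,0,0,0,40],[0,0,0.0015,0,0,0,0],[0,0,0.0015,0,0,0,0],[0,0,0.0015,0,0,0,0]]]' 25; python3 -c "
from h import *
st()"; python3 -m crank '[[[0,0,-0.03,0,0,0,0],[0,0,-0.07,0,0,0,0],[0,0,-0.11,0,0,0,0],[-0.04,0,-0.13,0,0,0,0],[-0.07,0,-0.13,0,0,0,0],[-0.07,0,-0.13,0,0,0,0],[-0.07,0,-0.13,0,0,0,0]]]'; python3 -c "
from h import *
im,d,P=cam('wrist'); cv2.imwrite('pics/w3.png',im); st()
for w,a,b in (('spacer',98,110),('spacer',78,98),('washer',124,145)):
    q=P[seg(im,P,w,a,b,(509,19))]; print(w,len(q),circ(q) if len(q) else '',np.round(np.percentile(q[:,2],[5,50,95]),1) if len(q) else '')
q=P[seg(im,P,'washer',2,16,(637,241))]; print('washer',len(q),circ(q) if len(q) else '')
plan(637,241,110,1.57); plan(637,241,110,1.57+.36)"
```

```text
time_s: 6.63
eef_pos: [510.5, 20.5, 89.6]
eef_rot: [3.142, -0.002, 0.0]
force: [-0.5, -0.2, -0.3]
opening: 85.4
grasp_force: 0.0
t 6.63 pos [510.5  20.5  89.6] ty -1.572 tz [ 0. -0. -1.] F [-0.5 -0.2 -0.3] T [-0.    0.05 -0.05] open 85.4 grip 0.0
time_s: 7.22
eef_pos: [438.4, 20.4, 220.0]
eef_rot: [3.142, -0.001, -0.002]
force: [0.7, 0.4, -0.1]
opening: 85.2
grasp_force: 0.0
t 7.27 pos [440.3  20.6 219.8] ty -1.572 tz [ 0.001  0.    -1.   ] F [ 1.   0.5 -0.1] T [ 0.01 -0.02 -0.02] open 85.4 grip 0.0
spacer 1428 (array([509.1,  19.6]), 21.4) [103.3 104.6 105.8]
spacer 27 (array([513.3,  20.8]), 19.1) [82.6 85.1 97.4]
washer 419 (array([508.8,  18.8]), 12.0) [135.9 139.  140.6]
washer 859 (array([632.4, 240.7]), 24.5)
shift [ 0.1963 -0.2206  0.11  ] turn [-0.    -0.001 -0.   ] q7 -1.65
shift [ 0.1963 -0.2206  0.11  ] turn [ 0.    -0.001 -0.36 ] q7 -1.65
```

```bash
python3 -m crank '[[[0.025,-0.03,0,0,0,0,0],[0.05,-0.06,0,0,0,0,0],[0.075,-0.09,0.01,0,0,0,0],[0.1,-0.12,0.03,0,0,0,0],[0.125,-0.15,0.06,0,0,0,0],[0.15,-0.18,0.09,0,0,0,0],[0.175,-0.21,0.11,0,0,0,0],[0.194,-0.22,0.11,0,0,0,0]]]';python3 -m crank '[[[0.008,-0.0045,0,0,0,0,0],[0.008,-0.0045,0,0,0,0,0]]]'; python3 -c "
from h import *
q=held('washer',8,60,'pics/w4.png'); st()
c,r=circ(q); plan(c[0],c[1],0,1.57)"
```

```text
time_s: 7.93
eef_pos: [632.9, 243.0, 104.8]
eef_rot: [3.141, 0.002, -0.01]
force: [0.1, -0.2, 0.2]
opening: 85.4
grasp_force: 0.0
time_s: 8.1
eef_pos: [644.8, 247.9, 106.9]
eef_rot: [-3.14, -0.003, -0.002]
force: [0.4, 0.1, 0.0]
opening: 85.1
grasp_force: 0.0
washer 2106 (array([637.3, 241.2]), 24.8) z [6.8 8.6 9.8] minus TCP [-7.5 -6.7]
t 8.15 pos [643.6 245.6 107.7] ty -1.571 tz [-0. -0. -1.] F [-0.1 -0.1  0.7] T [-0.03  0.01  0.01] open 85.5 grip 0.0
shift [-0.0062  0.0044  0.1077] turn [0.    0.    0.001] q7 -1.91
```

```bash
python3 -m crank '[[[-0.006,0.0042,0.03,0,0,0,0],[-0.006,0.0042,0.07,0,0,0,0],[-0.006,0.0042,0.095,0,0,0,0],[-0.006,0.0042,0.1085,0,0,0,40],[-0.006,0.0042,0.1085,0,0,0,70],[-0.006,0.0042,0.1085,0,0,0,90]]]' 25; python3 -m crank '[[[0,0,0,0,0,0,110],[0,0,0,0,0,0,150],[0,0,0,0,0,0,200],[0,0,0,0,0,0,200],[0,0,0,0,0,0,200]]]' 25;python3 -c "
from h import *
st()"
```

```text
time_s: 8.65
eef_pos: [636.9, 239.9, 1.4]
eef_rot: [3.141, -0.003, 0.0]
force: [-0.2, -0.1, 0.1]
opening: 55.2
grasp_force: 0.0
time_s: 9.07
eef_pos: [638.2, 241.0, 3.0]
eef_rot: [-3.141, 0.002, -0.005]
force: [-0.2, -0.7, 6.0]
opening: 47.3
grasp_force: 26.9
t 9.07 pos [638.2 241.    3. ] ty -1.572 tz [ 0.003  0.001 -1.   ] F [-0.2 -0.7  6. ] T [-0.06  0.11 -0.03] open 47.3 grip 26.9
```

```bash
python3 -m crank '[[[0,0,0,0,0,0,60],[0,0,0,0,0,0,60],[0,0,0.003,0,0,0,60],[0,0,0.003,0,0,0,110],[0,0,0.003,0,0,0,150],[0,0,0.003,0,0,0,200],[0,0,0.003,0,0,0,200],[0,0,0.003,0,0,0,200]]]' 25;python3 -c "
from h import *
st()"
```

```text
time_s: 9.73
eef_pos: [636.4, 240.6, -2.3]
eef_rot: [3.141, -0.002, -0.001]
force: [-0.7, -0.2, 0.8]
opening: 48.4
grasp_force: 26.0
t 9.73 pos [636.4 240.6  -2.3] ty -1.572 tz [-0. -0. -1.] F [-0.7 -0.2  0.8] T [0.   0.02 0.03] open 48.4 grip 26.0
```

```bash
python3 -m crank '[[[0,0,-0.03,0,0,0,200],[0,0,-0.07,0,0,0,200],[0,0.02,-0.11,0,0,0,200],[-0.02,0.05,-0.15,0,0,0,200],[-0.045,0.08,-0.17,0,0,0,200],[-0.065,0.11,-0.17,0,0,0,200],[-0.085,0.14,-0.17,0,0,0,200],[-0.105,0.17,-0.17,0,0,0,200]]]' 25;python3 -m crank '[[[-0.015,0.03,0,0,0,0,200],[-0.023,0.051,0,0,0,0,200],[-0.023,0.051,0,0,0,0,200],[-0.023,0.051,0,0,0,0,200],[-0.023,0.051,0,0,0,0,200],[-0.023,0.051,0,0,0,0,200]]]' 25; python3 -c "
from h import *
st(); q=held('washer',176,45,'pics/w5.png'); st()
u=np.percentile(q[:,0],[1,99]);w=np.percentile(q[:,1],[1,99]); print(u,w)"
```

```text
time_s: 10.4
eef_pos: [530.5, 69.2, 169.1]
eef_rot: [3.141, -0.002, 0.003]
force: [0.1, -0.3, -1.7]
opening: 48.4
grasp_force: 26.5
time_s: 10.9
eef_pos: [509.2, 21.3, 167.9]
eef_rot: [-3.141, -0.001, -0.002]
force: [0.1, 0.9, -2.0]
opening: 48.6
grasp_force: 26.5
t 10.9 pos [509.2  21.3 167.9] ty -1.57 tz [ 0.001  0.001 -1.   ] F [ 0.1  0.9 -2. ] T [ 0.   -0.02  0.04] open 48.6 grip 26.5
washer 5976 (array([511. ,  21.1]), 25.4) z [175.4 178.8 179.7] minus TCP [ 1.8 -0.2]
t 10.95 pos [509.   21.4 167.9] ty -1.57 tz [ 0.001  0.001 -1.   ] F [-0.2  0.4 -1.6] T [ 0.   -0.   -0.04] open 48.3 grip 26.5
[488.43994925 535.54449717] [-2.38708987 43.7939175 ]
```

View pics/w5.png

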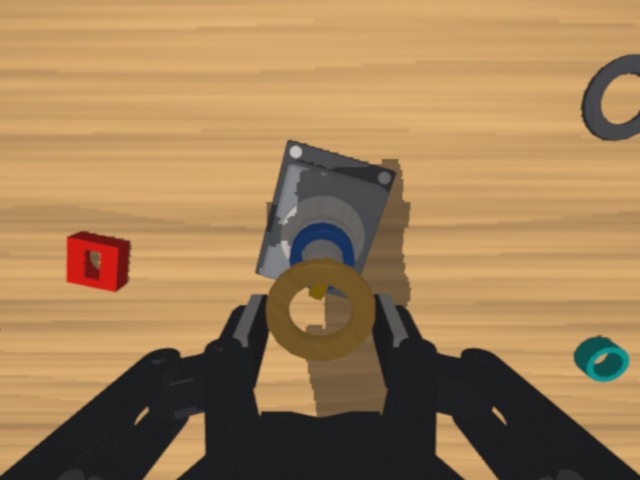

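```bash
python3 -m crank '[[[-0.0022,0.0019,0.01,0,0,0,200],[-0.0022,0.0019,0.02,0,0,0,200],[-0.0022,0.0019,0.025,0,0,0,200],[-0.0022,0.0019,0.025,0,0,0,200],[-0.0022,0.0019,0.025,0,0,0,200]]]' 25; python3 -c "
from h import *
st(); q=held('washer',153.5,45);q=held('washer',153.5,45)"
```

```text
time_s: 11.37
eef_pos: [506.3, 18.5, 142.8]
eef_rot: [-3.141, 0.0, 0.0]
force: [-0.1, 0.0, -1.2]
opening: 48.4
grasp_force: 26.5
t 11.37 pos [506.3  18.5 142.8] ty -1.571 tz [-0.  0. -1.] F [-0.1  0.  -1.2] T [ 0.    0.06 -0.06] open 48.4 grip 26.5
washer 6024 (array([508.2,  18.1]), 25.3) z [151.4 153.8 154.8] minus TCP [ 1.9 -0.4]
washer 6059 (array([508.4,  18.2]), 25.6) z [151.6 154.1 155.1] minus TCP [ 1.8 -0.1]
```

```bash
python3 -m crank '[[[0.0003,-0.0006,0.006,0,0,0,200],[0.0003,-0.0006,0.014,0,0,0,200],[0.0003,-0.0006,0.022,0,0,0,200],[0.0003,-0.0006,0.028,0,0,0,200],[0.0003,-0.0006,0.031,0,0,0,200],[0.0003,-0.0006,0.034,0,0,0,200],[0.0003,-0.0006,0.036,0,0,0,200]]]' 25; python3 -c "
from h import *
st()"
```

```text
time_s: 12.05
eef_pos: [506.3, 18.4, 106.4]
eef_rot: [3.141, -0.002, -0.001]
force: [-0.3, 0.5, -1.1]
opening: 48.6
grasp_force: 26.5
t 12.05 pos [506.3  18.4 106.4] ty -1.572 tz [-0.001 -0.    -1.   ] F [-0.3  0.5 -1.1] T [-0.03  0.02  0.04] open 48.6 grip 26.5
```

```bash
python3 -m crank '[[[0,0,0.002,0,0,0,200],[0,0,0.004,0,0,0,200],[0,0,0.0045,0,0,0,200],[0,0,0.0045,0,0,0,200],[0,0,0.0045,0,0,0,80],[0,0,0.0045,0,0,0,40],[0,0,0.0045,0,0,0,0],[0,0,0.0045,0,0,0,0]]]' 25; python3 -c "
from h import *
st()"; python3 -m crank '[[[0,0,-0.03,0,0,0,0],[0,0,-0.07,0,0,0,0],[0,0,-0.1,0,0,0,0],[-0.03,-0.02,-0.1,0,0,0,0],[-0.07,-0.04,-0.1,0,0,0,0],[-0.07,-0.08,-0.1,0,0,0,0],[-0.07,-0.08,-0.1,0,0,0,0],[-0.07,-0.08,-0.1,0,0,0,0]]]'; python3 -c "
from h import *
im,d,P=cam('wrist'); cv2.imwrite('pics/w6.png',im); st()
for w,a,b in (('washer',107,117),('washer',124,145)):
    q=P[seg(im,P,w,a,b,(509,19))]; print(w,len(q),circ(q) if len(q) else '',np.round(np.percentile(q[:,2],[5,50,95]),1) if len(q) else '')
q=P[seg(im,P,'washer',133,145,(509,19))]; print(cv2.minAreaRect(q[:,:2].astype(np.float32)))
u,s,v=np.linalg.svd(q[:,:2]-q[:,:2].mean(0),full_matrices=False); print('bar dir',np.arctan(v[0,1]/v[0,0]))
q=P[seg(im,P,'cap',14,26,(473,233))]; print('cap',len(q),circ(q),cv2.minAreaRect(q[:,:2].astype(np.float32)))"
```

```text
time_s: 12.72
eef_pos: [506.6, 18.5, 102.6]
eef_rot: [3.142, -0.002, 0.001]
force: [0.2, -0.8, -0.1]
opening: 85.2
grasp_force: 0.0
t 12.72 pos [506.6  18.5 102.6] ty -1.572 tz [ 0. -0. -1.] F [ 0.2 -0.8 -0.1] T [0.   0.01 0.01] open 85.2 grip 0.0
time_s: 13.38
eef_pos: [435.7, 101.5, 202.7]
eef_rot: [-3.14, -0.008, -0.0]
force: [-0.6, -0.9, -0.7]
opening: 85.2
grasp_force: 0.0
t 13.43 pos [436.4  99.5 202.7] ty -1.569 tz [ 0.  0. -1.] F [-0.3 -0.5 -0.2] T [-0.02 -0.01 -0.02] open 85.4 grip 0.0
washer 2775 (array([508.1,  17.8]), 25.0) [111.3 112.7 113.8]
washer 694 (array([508.3,  18.8]), 12.5) [131.8 138.5 140.3]
((508.4527893066406, 19.084064483642578), (8.547283172607422, 24.15256118774414), 64.19622802734375)
bar dir -0.42946081837875527
cap 2043 (array([473.4, 232. ]), 31.6) ((472.8806457519531, 232.07435607910156), (46.50063705444336, 45.75637435913086), 76.69326782226562)
```

```bash
python3 -m crank '[[[0.01,-0.035,0.02,0,0,0.06,0],[0.02,-0.07,0.04,0,0,0.12,0],[0.03,-0.105,0.07,0,0,0.18,0],[0.037,-0.131,0.098,0,0,0.232,0],[0.037,-0.131,0.098,0,0,0.232,0],[0.037,-0.131,0.098,0,0,0.232,0],[0.037,-0.131,0.098,0,0,0.232,0]]]'; cat >> h.py <<'E'
def capm(ztop,save=None):
    "red cap's top face by wrist camera: centre, edge heading, slot centre and heading"
    s=ctrl.sense(); im,d,P=cam('wrist')
    if save: cv2.imwrite(save,im)
    m=seg(im,P,'cap',ztop-3,ztop+4,s['eef_pos'],50); q=P[m]; c=np.array(cv2.minAreaRect(q[:,:2].astype(np.float32))[0]); a=cv2.minAreaRect(q[:,:2].astype(np.float32))
    # rectify top face at 0.25 mm/px, find hole
    g=np.zeros((280,280),np.uint8); ij=np.round((q[:,:2]-c)/0.25+140).astype(int); ij=ij[((ij>=0)&(ij<280)).all(1)]; g[ij[:,1],ij[:,0]]=255
    g=cv2.morphologyEx(g,cv2.MORPH_CLOSE,np.ones((9,9)))
    cs,h=cv2.findContours(g,cv2.RETR_CCOMP,cv2.CHAIN_APPROX_NONE)
    print('cap',len(q),'c',np.round(c,1),np.round(a[1],1),'edge',round(np.deg2rad(a[2]),3),'z',round(np.median(q[:,2]),1))
    for k,x in enumerate(cs):
        if h[0][k][3]>=0 and cv2.contourArea(x)>1500:
            r=cv2.minAreaRect(x); b=cv2.boxPoints(r); e=max((b[1]-b[0],b[2]-b[1]),key=np.linalg.norm)
            print('slot c',np.round((np.array(r[0])-140)*.25+c,1),np.round(np.array(r[1])*.25,1),'heading',round(float(np.arctan(e[1]/e[0])),3))
E
python3 -c "
from h import *
st(); capm(20,'pics/w7.png'); st(); plan(473,232,1,-1.803)"
```

```text
time_s: 14.02
eef_pos: [474.2, 227.3, 104.4]
eef_rot: [3.118, -0.368, -0.0]
force: [0.6, 0.4, 0.4]
opening: 85.3
grasp_force: 0.0
t 14.02 pos [474.2 227.3 104.4] ty -1.806 tz [-0.    -0.002 -1.   ] F [0.6 0.4 0.4] T [-0.1   0.01  0.04] open 85.3 grip 0.0
cap 3175 c [473.  232.8] [45.7 46. ] edge 1.342 z 20.8
slot c [473.1 232.6] [15.  29.2] heading -0.225
t 14.07 pos [474.4 227.  105.1] ty -1.807 tz [ 0.001 -0.001 -1.   ] F [ 0.1 -0.8 -0.4] T [ 0.03 -0.02  0.03] open 85.5 grip 0.0
shift [-0.0027 -0.0046  0.1041] turn [ 0.001 -0.001 -0.004] q7 -2.11
```

View pics/w7.png

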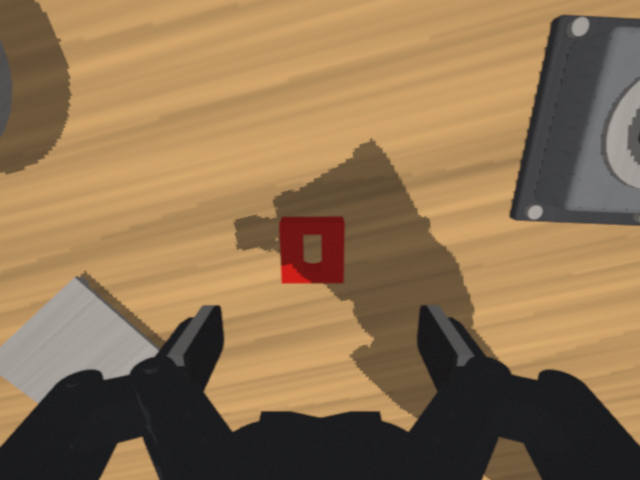

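```bash
python3 -m crank '[[[-0.0015,-0.005,0.03,0,0,0,0],[-0.0015,-0.005,0.07,0,0,0,0],[-0.0015,-0.005,0.09,0,0,0,0],[-0.0015,-0.005,0.104,0,0,0,40],[-0.0015,-0.005,0.104,0,0,0,70],[-0.0015,-0.005,0.104,0,0,0,90],[-0.0015,-0.005,0.104,0,0,0,120],[-0.0015,-0.005,0.104,0,0,0,150]]]' 28;  python3 -m crank '[[[0,0,0,0,0,0,200],[0,0,0,0,0,0,200],[0,0,0,0,0,0,200],[0,0,0,0,0,0,200]]]' 28;python3 -c "
from h import *
st()"
```

```text
time_s: 14.73
eef_pos: [474.7, 234.1, 2.3]
eef_rot: [-3.119, 0.367, -0.004]
force: [-0.2, -1.8, 4.7]
opening: 45.2
grasp_force: 29.9
time_s: 15.07
eef_pos: [474.7, 234.2, 2.3]
eef_rot: [-3.12, 0.367, -0.005]
force: [-0.6, -3.1, 7.9]
opening: 45.3
grasp_force: 30.2
t 15.07 pos [474.7 234.2   2.3] ty -1.805 tz [ 0.003  0.    -1.   ] F [-0.6 -3.1  7.9] T [-0.45  0.1  -0.06] open 45.3 grip 30.2
```

```bash
python3 -m crank '[[[0,0,-0.03,0,0,0,200],[0,0,-0.07,0,0,0,200],[0,0.01,-0.11,0,0,0,200],[0.014,0.035,-0.14,0,0,0.05,200],[0.028,0.07,-0.17,0,0,0.1,200],[0.042,0.105,-0.17,0,0,0.15,200],[0.056,0.14,-0.17,0,0,0.2,200],[0.07,0.17,-0.17,0,0,0.2,200]]]' 28;python3 -m crank '[[[0.013,0.03,0,0,0,0,200],[0.013,0.03,0,0,0,0,200],[0.013,0.03,0,0,0,0,200],[0.013,0.03,0,0,0,0,200],[0.013,0.03,0,0,0,0,200],[0.013,0.03,0,0,0,0,200]]]' 28; python3 -c "
from h import *
st(); capm(190,'pics/w8.png'); st();capm(190)"
```

```text
time_s: 15.73
eef_pos: [502.5, 50.4, 172.4]
eef_rot: [-3.067, 0.68, -0.005]
force: [0.3, 0.1, -1.3]
opening: 45.1
grasp_force: 29.5
time_s: 16.23
eef_pos: [501.4, 22.2, 170.6]
eef_rot: [-3.068, 0.671, -0.0]
force: [-0.5, 0.3, -0.5]
opening: 45.3
grasp_force: 29.5
t 16.23 pos [501.4  22.2 170.6] ty -2.001 tz [ 0.     0.001 -1.   ] F [-0.5  0.3 -0.5] T [-0.02  0.   -0.05] open 45.3 grip 29.5
cap 8447 c [499.8  22. ] [46.2 47.1] edge 1.144 z 189.0
slot c [500.3  21.9] [14.5 29.3] heading -0.42
t 16.28 pos [501.4  22.  170.5] ty -2.001 tz [ 0.     0.001 -1.   ] F [ 0.1  0.4 -0.7] T [ 0.01 -0.06 -0.03] open 45.0 grip 29.5
cap 8401 c [499.8  21.9] [46.3 47.1] edge 1.14 z 188.9
slot c [500.3  21.6] [14.5 29.3] heading -0.435
```

```bash
python3 -m crank '[[[0.009,-0.001,0.008,0,0,0,200],[0.009,-0.001,0.016,0,0,0,200],[0.009,-0.001,0.023,0,0,0,200],[0.009,-0.001,0.023,0,0,0,200],[0.009,-0.001,0.023,0,0,0,200]]]' 28; python3 -c "
from h import *
st(); capm(166,'pics/w9.png'); st();capm(166)"
```

```text
time_s: 16.75
eef_pos: [509.3, 17.5, 146.5]
eef_rot: [3.067, -0.675, -0.003]
force: [-0.6, 0.7, -0.6]
opening: 45.2
grasp_force: 29.5
t 16.75 pos [509.3  17.5 146.5] ty -2.004 tz [-0.002 -0.    -1.   ] F [-0.6  0.7 -0.6] T [ 0.03  0.04 -0.02] open 45.2 grip 29.5
cap 8406 c [507.7  17.2] [46.3 46.9] edge 1.141 z 165.0
slot c [508.3  17.1] [14.5 29.7] heading -0.411
t 16.8 pos [509.6  17.5 147. ] ty -2.004 tz [-0.001 -0.    -1.   ] F [ 0.3  0.1 -0.3] T [-0.04 -0.04 -0.03] open 45.4 grip 29.5
cap 8505 c [508.1  17.3] [46.2 47. ] edge 1.143 z 165.4
slot c [508.5  17.1] [14.5 29.3] heading -0.411
```

View pics/w9.png

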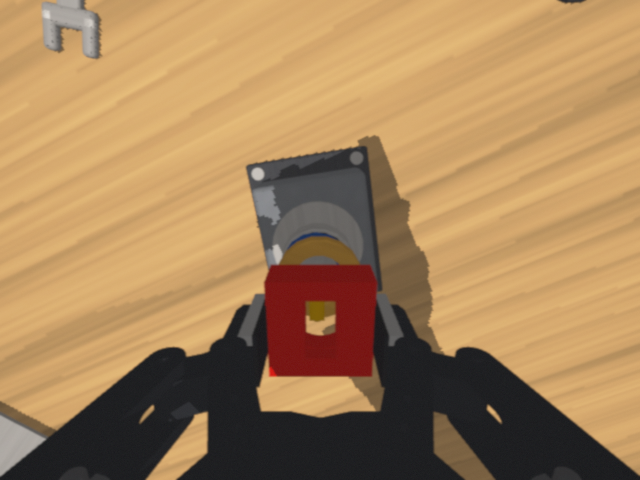

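```bash
python3 -m crank '[[[-0.0004,-0.0015,0.005,0,0,0,200],[-0.0004,-0.0015,0.01,0,0,0,200],[-0.0004,-0.0015,0.014,0,0,0,200],[-0.0004,-0.0015,0.014,0,0,0,200]]]' 28; python3 -c "
from h import *
st(); capm(151); capm(151)"
```

```text
time_s: 17.18
eef_pos: [509.7, 19.2, 132.6]
eef_rot: [3.068, -0.675, -0.002]
force: [-0.9, -0.0, -1.1]
opening: 45.3
grasp_force: 29.5
t 17.18 pos [509.7  19.2 132.6] ty -2.004 tz [-0.002 -0.    -1.   ] F [-0.9 -0.  -1.1] T [-0.01 -0.02  0.06] open 45.3 grip 29.5
cap 8587 c [508.1  19.1] [46.5 47.2] edge 1.131 z 151.0
slot c [508.7  18.8] [14.4 29.2] heading -0.42
cap 8622 c [508.4  18.9] [46.5 47.1] edge 1.139 z 151.3
slot c [508.9  18.8] [14.5 29.2] heading -0.429
```

```bash
python3 -m crank '[[[0,0,0.002,0,0,0,200],[0,0,0.004,0,0,0,200],[0,0,0.005,0,0,0,200],[0,0,0.0055,0,0,0,200]]]' 28;  python3 -m crank '[[[0,0,0.0007,0,0,0,200],[0,0,0.0015,0,0,0,200],[0,0,0.0015,0,0,0,200]]]' 28; python3 -c "
from h import *
st(); capm(144)"
```

```text
time_s: 17.62
eef_pos: [510.2, 19.1, 127.8]
eef_rot: [3.068, -0.675, -0.0]
force: [0.2, -0.6, -1.3]
opening: 45.6
grasp_force: 29.5
time_s: 17.87
eef_pos: [510.3, 19.1, 126.3]
eef_rot: [3.068, -0.675, -0.0]
force: [0.6, -0.1, -0.9]
opening: 45.3
grasp_force: 29.5
t 17.87 pos [510.3  19.1 126.3] ty -2.004 tz [-0. -0. -1.] F [ 0.6 -0.1 -0.9] T [0.02 0.05 0.05] open 45.3 grip 29.5
cap 8720 c [508.7  19. ] [46.7 47.2] edge 1.139 z 144.7
slot c [509.2  18.7] [14.4 29. ] heading -0.412
```

```bash
python3 -m crank '[[[0,0,0.002,0,0,0,200],[0,0,0.004,0,0,0,200],[0,0,0.006,0,0,0,200],[0,0,0.008,0,0,0,200],[0,0,0.009,0,0,0,200],[0,0,0.010,0,0,0,200],[0,0,0.0105,0,0,0,200]]]' 28;  python3 -c "
from h import *
st()"; python3 -m crank '[[[0,0,0.0008,0,0,0,200],[0,0,0.0016,0,0,0,200],[0,0,0.0016,0,0,0,200]]]' 28; python3 -c "
from h import *
st(); capm(131)"
```

```text
time_s: 18.5
eef_pos: [510.3, 19.1, 115.8]
eef_rot: [3.068, -0.675, -0.0]
force: [0.1, 0.2, -0.9]
opening: 45.2
grasp_force: 29.5
t 18.5 pos [510.3  19.1 115.8] ty -2.004 tz [-0. -0. -1.] F [ 0.1  0.2 -0.9] T [ 0.01 -0.    0.03] open 45.2 grip 29.5
time_s: 18.75
eef_pos: [510.4, 19.1, 114.4]
eef_rot: [3.068, -0.675, 0.0]
force: [-0.0, -0.6, -0.8]
opening: 45.0
grasp_force: 29.5
t 18.75 pos [510.4  19.1 114.4] ty -2.004 tz [ 0. -0. -1.] F [-0.  -0.6 -0.8] T [ 0.03 -0.07 -0.02] open 45.0 grip 29.5
cap 8703 c [508.8  18.9] [46.4 47.2] edge 1.138 z 132.7
slot c [508.5  19. ] [14.4 30.8] heading -0.405
```

```bash
python3 -m crank '[[[0,0,0.001,0,0,0,200],[0,0,0.002,0,0,0,200],[0,0,0.003,0,0,0,200],[0,0,0.003,0,0,0,200]]]' 28;  python3 -c "
from h import *
st()"; python3 -m crank '[[[0,0,0.001,0,0,0,200],[0,0,0.002,0,0,0,200],[0,0,0.002,0,0,0,200]]]' 28; python3 -c "
from h import *
st(); capm(126)"
```

```text
time_s: 19.13
eef_pos: [510.4, 19.1, 111.8]
eef_rot: [-3.068, 0.675, -0.001]
force: [-2.1, 0.2, 6.8]
opening: 45.5
grasp_force: 30.5
t 19.13 pos [510.4  19.1 111.8] ty -2.004 tz [ 0.001  0.    -1.   ] F [-2.1  0.2  6.8] T [-0.01  0.26  0.03] open 45.5 grip 30.5
time_s: 19.38
eef_pos: [510.4, 19.1, 110.1]
eef_rot: [-3.068, 0.675, -0.001]
force: [-1.9, 0.3, 10.7]
opening: 45.3
grasp_force: 30.8
t 19.38 pos [510.4  19.1 110.1] ty -2.004 tz [ 0.001  0.    -1.   ] F [-1.9  0.3 10.7] T [ 0.04  0.41 -0.02] open 45.3 grip 30.8
cap 8603 c [508.9  19.1] [46.4 47.2] edge 1.14 z 128.5
slot c [506.5  19.9] [14.2 34.7] heading -0.412
```

```bash
python3 -m crank '[[[0,0,0.001,0,0,0,200],[0,0,0.002,0,0,0,200],[0,0,0.0025,0,0,0,200],[0,0,0.0025,0,0,0,200]]]' 28;  python3 -c "
from h import *
st(); capm(124)"
```

```text
time_s: 19.77
eef_pos: [510.5, 19.1, 108.1]
eef_rot: [-3.068, 0.675, -0.002]
force: [-2.6, 0.6, 15.1]
opening: 45.3
grasp_force: 31.3
t 19.77 pos [510.5  19.1 108.1] ty -2.004 tz [ 0.001  0.    -1.   ] F [-2.6  0.6 15.1] T [ 0.07  0.62 -0.03] open 45.3 grip 31.3
cap 8561 c [508.9  18.9] [46.4 47.2] edge 1.135 z 126.5
slot c [505.8  20.2] [14.1 36.8] heading -0.415
```

```bash
python3 -m crank '[[[0,-0.0001,0,0,0,-0.08,200],[0,-0.0003,0,0,0,-0.16,200],[-0.0001,-0.0004,0,0,0,-0.24,200],[-0.0001,-0.0005,0,0,0,-0.32,200],[-0.0001,-0.0006,0,0,0,-0.4,200],[-0.0001,-0.0006,0,0,0,-0.4,200]]]' 28;  python3 -c "
from h import *
st(); capm(124)"
```

```text
time_s: 20.32
eef_pos: [511.9, 19.9, 108.4]
eef_rot: [-3.14, 0.047, -0.006]
force: [-0.7, 0.7, 15.5]
opening: 45.0
grasp_force: 31.2
t 20.32 pos [511.9  19.9 108.4] ty -1.601 tz [ 0.004  0.001 -1.   ] F [-0.7  0.7 15.5] T [0.16 0.29 0.14] open 45.0 grip 31.2
cap 8265 c [509.9  19.2] [46.  47.5] edge 1.546 z 126.8
slot c [506.8  18.8] [17.4 37. ] heading -0.123
```

```bash
python3 -m crank '[[[-0.0004,-0.0002,0,0,0,-0.1,200],[-0.0008,-0.0003,0,0,0,-0.2,200],[-0.001,-0.0005,0,0,0,-0.3,200],[-0.0011,-0.0006,0,0,0,-0.4,200],[-0.0012,-0.0007,0,0,0,-0.5,200],[-0.0013,-0.0009,0,0,0,-0.6,200],[-0.0013,-0.0009,0,0,0,-0.6,200]]]' 28;  python3 -c "
from h import *
st(); capm(124)"
```

```text
time_s: 20.95
eef_pos: [511.3, 20.7, 108.5]
eef_rot: [3.014, 0.884, 0.008]
force: [-0.0, -1.2, 14.9]
opening: 45.7
grasp_force: 31.2
t 20.95 pos [511.3  20.7 108.5] ty -1.0 tz [ 0.005  0.001 -1.   ] F [-0.  -1.2 14.9] T [-0.06  0.08  0.19] open 45.7 grip 31.2
cap 7871 c [509.8  19.1] [47.6 46.5] edge 0.575 z 126.9
slot c [507.9  17.4] [35.1 24.3] heading 0.212
```

```bash
python3 -m crank '[[[-0.0001,-0.0002,0,0,0,-0.1,200],[-0.0001,-0.0004,0,0,0,-0.2,200],[-0.0001,-0.0005,0,0,0,-0.3,200],[-0.0002,-0.0006,0,0,0,-0.4,200],[-0.0002,-0.0007,0,0,0,-0.5,200],[-0.0003,-0.0008,0,0,0,-0.57,200],[-0.0003,-0.0008,0,0,0,-0.57,200]]]' 28;  python3 -c "
from h import *
st(); capm(124)"
```

```text
time_s: 21.58
eef_pos: [510.6, 21.5, 108.5]
eef_rot: [2.644, 1.693, 0.007]
force: [0.5, -1.0, 14.7]
opening: 45.2
grasp_force: 31.2
t 21.58 pos [510.6  21.5 108.5] ty -0.431 tz [ 0.005  0.001 -1.   ] F [ 0.5 -1.  14.7] T [0.04 0.16 0.08] open 45.2 grip 31.2
cap 7640 c [509.6  19.7] [47.6 45.9] edge 1.141 z 126.9
slot c [509.   20.6] [29.7 27.5] heading 1.153
```

```bash
python3 -m crank '[[[0,0,-0.0005,0,0,0,200],[0,0,-0.001,0,0,0,200],[0,0,-0.0015,0,0,0,200],[0,0,-0.0015,0,0,0,200]]]' 28;  python3 -c "
from h import *
st()"; python3 -m crank '[[[0,0,0,0,0,0,120],[0,0,0,0,0,0,80],[0,0,0,0,0,0,40],[0,0,0,0,0,0,0],[0,0,0,0,0,0,0],[0,0,0,0,0,0,0]]]'; python3 -c "
from h import *
st(); capm(126)";python3 -m crank '[[[0,0,-0.03,0,0,0,0],[0,0,-0.07,0,0,0,0],[-0.03,0,-0.09,0,0,0,0],[-0.07,0,-0.09,0,0,0,0],[-0.07,0,-0.09,0,0,0,0],[-0.07,0,-0.09,0,0,0,0],[-0.07,0,-0.09,0,0,0,0]]]'; python3 -c "
from h import *
im,d,P=cam('wrist'); cv2.imwrite('pics/w10.png',im); st()
q=P[seg(im,P,'cap',100,145,(509,19))]; z=q[:,2]; t=q[z>np.percentile(z,60)-2]; print(len(q),circ(t),cv2.minAreaRect(t[:,:2].astype(np.float32)),np.percentile(t[:,2],[5,50,95]))
for w,a,b in (('washer',95,113),('washer',130,145)):
    k=P[seg(im,P,w,a,b,(509,19))]; print(w,len(k),np.percentile(k[:,2],[5,50,95]) if len(k) else '')"
```

```text
time_s: 21.97
eef_pos: [510.6, 21.5, 109.9]
eef_rot: [2.646, 1.69, 0.007]
force: [0.3, 0.1, 11.3]
opening: 45.1
grasp_force: 30.9
t 21.97 pos [510.6  21.5 109.9] ty -0.434 tz [ 0.005  0.001 -1.   ] F [ 0.3  0.1 11.3] T [-0.03  0.06  0.1 ] open 45.1 grip 30.9
time_s: 22.47
eef_pos: [508.2, 21.1, 108.1]
eef_rot: [-2.647, -1.691, 0.001]
force: [-0.1, 0.3, 0.6]
opening: 85.6
grasp_force: 0.0
t 22.47 pos [508.2  21.1 108.1] ty -0.434 tz [-0.001 -0.    -1.   ] F [-0.1  0.3  0.6] T [-0.01 -0.02  0.04] open 85.6 grip 0.0
cap 8151 c [509.6  19.7] [47.1 46. ] edge 1.138 z 128.8
slot c [509.2  20.7] [29.2 27.6] heading 1.14
time_s: 23.1
eef_pos: [479.0, -42.4, 198.2]
eef_rot: [-2.648, -1.69, -0.0]
force: [0.5, -0.3, 0.7]
opening: 85.5
grasp_force: 0.0
t 23.15 pos [479.3 -41.5 198.1] ty -0.433 tz [ 0.     0.001 -1.   ] F [ 0.9  0.6 -0.2] T [0.02 0.01 0.03] open 85.6 grip 0.0
4450 (array([509.8,  20.1]), 31.8) ((509.5664978027344, 19.695640563964844), (45.58020782470703, 45.57405471801758), 65.0726547241211) [127.7873985  128.87347168 129.99650131]
washer 0 
washer 545 [133.86830744 138.95424479 140.45935963]
```

View pics/w10.png

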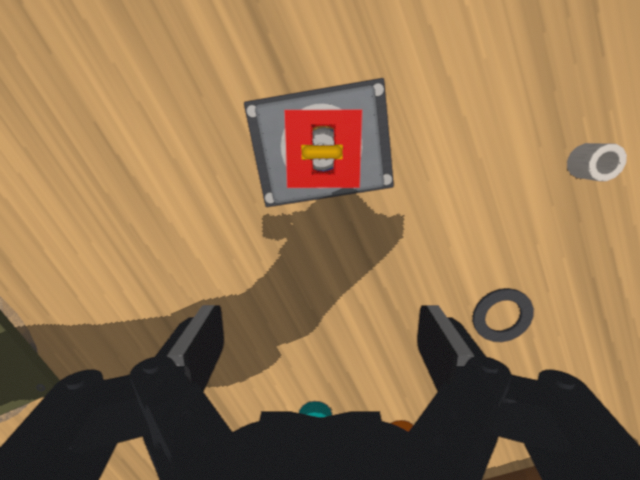

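The cap at (323, 149) is locked. The yellow bar lies across the slot at a right angle, and the cap's top is at 128–129 mm, right under the bar, with the gripper clear of everything. Handing in.

```bash
python3 -c "
from workcell import ctrl
print(ctrl.job_done())"
```

```text
the job is handed in; nothing more can be done
None
```

The spindle is back together and handed in: the spacer and then the washer are seated on the bearing, and the cap stayed locked under the cross-bar after a quarter turn when let go. The press peaked at about 16 N, the job took about 23 s, and the arm only ever gripped the three parts.

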